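# Shut the plate warmer and start it

## Task

The plate warmer beside the griddle has been left open: slide its glass hatch fully shut against the frame, then press the long start key on its touch strip gently but firmly and hold it down for about a second. Do not press it before the hatch is shut, do not press the round keys, and leave the shaker and small bowl that stand on the warmer, and the turner lying to its left, where they are, and do not force anything.

Things in the scene. Friction and masses are not known exactly. Their poses are not given: they have to be found in the camera images.
- warmer: plate warmer, a fixed steel chest 280 mm (its x) by 500 mm (its y) by 120 mm high, its deck 120 mm above the table; origin at the centre of its underside. z up; x points from its control strip (the 90 mm of deck nearest the robot) to its rear; y points to its left end. The hatch's end frame is at the left end. Two low guide rails along y, at x = -54 and +104 mm, and the end frame stand up to 15 mm above the deck.
- hatch (a joint): how far the hatch is open, m: 0 = fully closed against the frame at the warmer's left end, at most 0.18. The hatch is a glass panel in a metal border, 150 mm (warmer x) by 210 mm (warmer y), its top 129 mm above the table; it slides along the warmer's y, closing towards +y. It takes about 3 N to move, stays where it is left and stops dead at the frame; over 40 N on it or on the chest counts as forcing it.
- hatch_grip (a point): centre of the hatch's upright black handle bar, 145 mm above the table; the bar is 100 mm long (warmer x), 14 mm thick (warmer y) and stands from 127 to 163 mm above the table. It moves with the hatch; axes as the warmer's. Push its -y side to close the hatch.
- start_key: start key: the only long key on the black control strip, a flat grey oblong (rectangular) membrane key 40 mm (x) by 64 mm (y); origin at the centre of its top face, 125 mm above the table when not pressed, 3 mm proud of the strip; axes as the warmer's. It is pressed straight down and gives only 2 mm under 6 N, then is hard. It registers at 4 N held for 0.5 s; over 40 N ruins it. It may lie in any of the three places on the strip, 100 mm apart.
- round_key_a: one of the two round grey keys, 40 mm across, on the same strip, at the same height as the start key, not to be pressed; origin at the centre of its top face
- round_key_b: the other round key, not to be pressed; origin at the centre of its top face
- shaker: bystander: steel shaker, 44 mm across, 60 mm high, standing on the left end of the warmer's front strip; origin at the centre of its underside
- ramekin: bystander: small white bowl (ramekin), 54 mm across, 32 mm high, standing on the right end of the warmer's deck; origin at the centre of its underside
- turner: bystander: turner (spatula) 300 mm long lying flat on the table left of the warmer, its handle towards the robot

How it is judged:
By the outcome, as a careful person would: the job done as asked, in the order asked, and still so for the second after the job is handed in, with the robot touching nothing.
It also fails if it takes over 45 s, if anything falls off the work surface, if the arm or the gripper's body presses on something with over 40 N, if the wrist force passes 120 N, or if a joint passes its speed limit or range.

## Robot

A 7-joint arm with a two-finger parallel gripper is mounted at the origin on the work surface. World frame = base frame: x ahead of the robot, y to its left, z up, the work surface at z = 0. Lengths are in m, angles in rad, forces in N, time in s.
With the tool pointing down it reaches from about 0.4 to 0.875 m from the base axis. Payload 6.5 kg.
Tool frame: the origin (TCP) lies midway between the tips of the shut fingers; the grasp point (between the pads) lies 19 mm behind it; z points along the fingers, x is the direction in which the jaws open and shut, and the axes are right-handed (so a half turn about z gives the same grasp; the last joint's range is limited). The gripper opens to 85 mm and grips with 20 to 120 N. Pads are 22 mm wide; open, the fingers measure 114 mm over their backs; the gripper's body (76 mm by 85 mm) begins 54 mm behind the grasp point. The pads swing forward as they close: fully open they stand 13 mm farther back than shut.
Start: joints at [1.173, 0.536, -0.004, 1.538, 0.003, 1.067, -0.071], TCP at [0.212, -0.615, 0.21] pointing down, gripper open.
Joint ranges: [-2.7, 2.7], [-0.37, 2.16], [-1.27, 1.26], [0.24, 2.4], [-1.31, 4.45], [0.19, 1.91], [-2.76, 2.76]. Speed limits (rad/s): [2.39, 2.39, 3.14, 3.14, 3.14, 3.14, 3.14].

## Interface

Orientations are given as a 3x3 rotation matrix whose columns are the frame's x, y, z axes.
In Python, from station import env gives the robot as it stands.
- The arm moves only by the tool send_rows, never from a script. Its argument "plan" is one flat list of numbers, 7 for each row, row after row: the shift along the world's x, y, z in m, then the turn, a rotation vector about the world's x, y, z in degrees, then the closure in counts, from 0 (fully open) to 255 (shut). In form: [dx, dy, dz, wx, wy, wz, claw, dx, dy, dz, wx, wy, wz, claw, ...]. A call has 1 to 8 rows; each row is the pose to reach, as a shift and turn from the pose commanded when the call began; what a row does not reach only later rows make up. A row lasts 1/12 s, in which the tool goes at most 41.7 mm and 7.16 degrees, less where a joint would pass 70% of its speed; a pose out of reach is approached as far as the arm can. A call with a gripper value outside its range is refused whole. The fingers move at their own pace and stop on an object; "squeeze" is the grip in N (left out, the last holds). Time passes only in rows, so rows that repeat a pose let the fingers close. It gives the time, the measured TCP pose, the force and the opening at its end, in the units of the state.
- env.state(): the state, without advancing time (a new reading comes with each control period).
- env.grab_frame(name): name is "side" or "top"; returns a dict with "pixels" (384x512x3 uint8, red, green, blue), "fx", "fy", "cx", "cy" (pixels), "rvec" (rotation vector, rad) and "tvec" (3), from world to camera coordinates, as OpenCV has them. Camera axes: x right, y down, z forward; pixel columns grow to the right and rows downward; lengths in m; the calibration is good to about 2 mm. A picture is of the moment at which its call begins. There is no depth.
- env.hand_in(): hands the job in, once; it reports no verdict.
Trained networks look in a picture, given as the dict that the camera call returned (one of the last four; its "shot" number tells which), for a name from the list of things; names that differ only in an ending like _2 or _b are one class to them, and where a whole thing is asked for, a point or a joint stands for the part that bears it (a point fixed in the world has none). Each returns a list of dicts, best first, with "score" (0 to 1); they miss things now and then, are a little off and sometimes report something else, mostly with a low value. They report only what shows in the picture. A call takes as long as a camera call.
- env.boxes_of(picture, thing): "rect" ([centre column, centre row, width, height] in pixels, round what is visible of it).
- env.masks_of(picture, thing): "mask" (384x512 bool, what is visible of it) and "rect" ([centre column, centre row, width, height] in pixels, round what is visible of it).
- env.place_of(picture, thing): "position" ([column, row] in pixels: a listed point, or the origin of a listed thing).
The state is a dict: "clock": time; "joint_positions": joint angles; "joint_vel": joint speeds; "effort": joint torques, N m; "position": TCP position; "tool_rot": TCP orientation; "contact_force": force on the tool from outside, world axes, zero at the start; "moment": the same for the moment, N m; "width": finger opening in m.
Only numpy, scipy, OpenCV 4.12 (cv2) and the standard library are available. Lean on these libraries where they do the work, as an engineer would, in place of code of your own. Each camera call takes 0.05 s, during which the arm holds its last target.

## Working session

There is one attempt and no reset: what is moved stays moved. The work goes in short steps, Python scripts to look and compute and a tool call to move; the robot and the scene stay as the last step left them, time stands still between calls to the robot, and variables do not carry over. Pictures are saved under pics/ and viewed, and the job is handed in when it is done.

Besides the shell and the picture viewer there is one more tool, called after "Request:" by a JSON object that holds its "fn" and its "kwargs", one argument or row to a line. send_rows: Moves the arm, as the interface text tells. Its arguments: {"type":"object","properties":{"plan":{"type":"array","items":{"type":"number"}},"squeeze":{"type":"number"}},"required":["plan"]}

```bash
mkdir -p pics; ls
cat > h.py <<'E'
import numpy as np, cv2
from station import env
def ray(f,uv,z):
    R,_=cv2.Rodrigues(np.array(f["rvec"],float)); t=np.array(f["tvec"],float).ravel()
    d=R.T@np.array([(uv[0]-f["cx"])/f["fx"],(uv[1]-f["cy"])/f["fy"],1.0]); c=-R.T@t
    return c+d*(z-c[2])/d[2]
def proj(f,p):
    K=np.array([[f["fx"],0,f["cx"]],[0,f["fy"],f["cy"]],[0,0,1.]])
    return cv2.projectPoints(np.array(p,float).reshape(-1,3),np.array(f["rvec"],float),np.array(f["tvec"],float),K,None)[0].reshape(-1,2)
def save(f,n): cv2.imwrite("pics/"+n,cv2.resize(f["pixels"][:,:,::-1],(768,576)))
E
python3 - <<'E'
from h import *
np.set_printoptions(precision=4,suppress=True)
s=env.state(); print(s["clock"],s["position"],s["tool_rot"],s["contact_force"],s["width"])
H={"warmer":0,"hatch_grip":.145,"start_key":.125,"round_key_a":.125,"shaker":.12,"ramekin":.12,"turner":0}
for n in ("top","side"):
    f=env.grab_frame(n); save(f,n+"0.png")
    R,_=cv2.Rodrigues(np.array(f["rvec"],float)); print(n,"cam",-R.T@np.array(f["tvec"]).ravel())
    for k,z in H.items():
        for r in env.place_of(f,k)[:3]: print(n,k,round(r["score"],2),np.round(r["position"],1),ray(f,r["position"],z))
E
```

```text
pics
0.0 [ 0.2115 -0.6139  0.2093] [[ 0.3258 -0.9454 -0.0007]
 [-0.9454 -0.3258  0.0016]
 [-0.0018  0.0001 -1.    ]] [ 0.6497  1.0191 -0.4457] 0.08515435457589833
top cam [0.441  0.1087 1.1475]
top warmer 0.96 [322.6 197.4] [ 0.6093 -0.021   0.    ]
top hatch_grip 0.83 [338.7 169.2] [ 0.6526 -0.0422  0.145 ]
top start_key 0.91 [381.4 225.3] [ 0.5273 -0.1377  0.125 ]
top round_key_a 0.74 [295.7 236.3] [0.5021 0.0555 0.125 ]
top round_key_a 0.61 [338.6 229.4] [ 0.5178 -0.0414  0.125 ]
top ramekin 0.64 [419.5 166.9] [ 0.6628 -0.2317  0.12  ]
top turner 0.77 [130.1 234.9] [0.5121 0.4736 0.    ]
side cam [ 0.318  -0.7328  0.9901]
side warmer 0.6 [284.3 249.2] [ 0.6095 -0.0236  0.    ]
side hatch_grip 0.58 [300.9 213.7] [ 0.6449 -0.0347  0.145 ]
side start_key 0.66 [270.  263.6] [ 0.5266 -0.1426  0.125 ]
side round_key_a 0.72 [250.6 235.6] [ 0.5078 -0.048   0.125 ]
side round_key_a 0.67 [236.2 206.3] [0.5005 0.0585 0.125 ]
side shaker 0.64 [218.1 183.4] [0.477  0.1626 0.12  ]
side ramekin 0.16 [285.8 252.5] [ 0.5742 -0.12    0.12  ]
side turner 0.74 [208.  146.2] [ 0.5103  0.477  -0.    ]
side turner 0.72 [217.1 185.3] [0.4938 0.2787 0.    ]
```

View pics/top0.png

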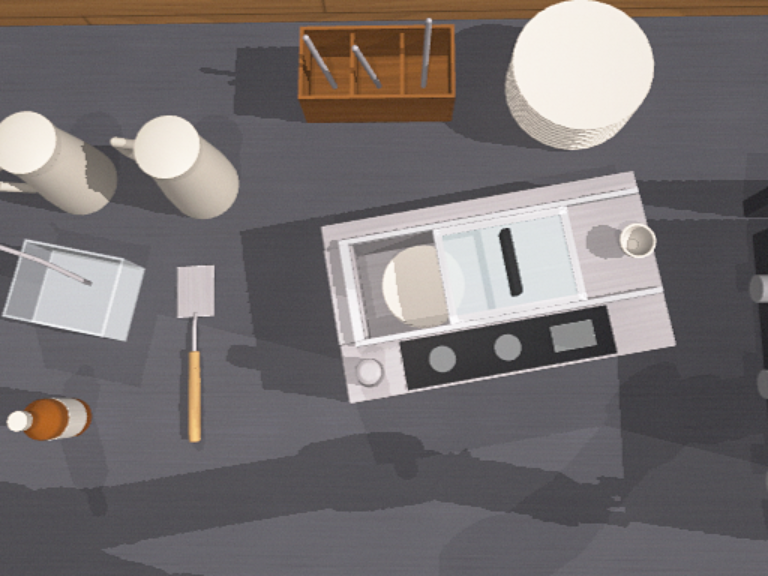

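View pics/side0.png

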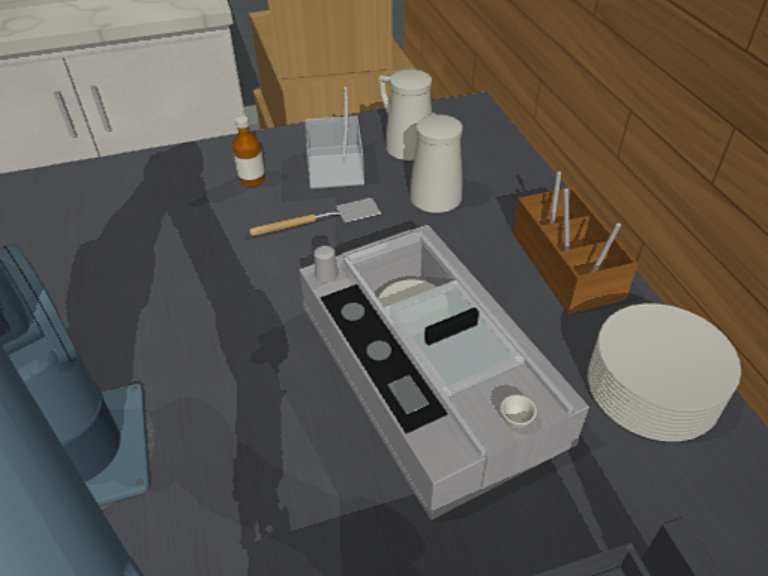

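The top view (768x576) shows the warmer turned by about 10°. Its deck corners are near (322,227), (634,172), (675,345) and (350,402), with the handle at (510,262). The long key is the rightmost one at (573,335), and the ramekin at (637,240) stands behind the pushing side. I'll fit the pose next.

Run:
```python
from h import *
np.set_printoptions(precision=4,suppress=True)
f=env.grab_frame("top"); g=env.grab_frame("side")
from scipy.optimize import least_squares
loc=np.array([[.14,.25,.12],[.14,-.25,.12],[-.14,-.25,.12],[-.14,.25,.12]])
px=np.array([[322,227],[634,172],[675,345],[350,402]])/1.5
pxs=np.array([[427,227],[587,408],[433,483],[302,268]])/1.5
def w(q,l):
    c,s=np.cos(q[2]),np.sin(q[2]); return np.array(l)@np.array([[c,-s,0],[s,c,0],[0,0,1]]).T+[q[0],q[1],0]
for nm,fs in (("top",[(f,px)]),("side",[(g,pxs)]),("both",[(f,px),(g,pxs)])):
    r=least_squares(lambda q:np.concatenate([(proj(a,w(q,loc))-b).ravel() for a,b in fs]),[.61,-.02,-.17]); print(nm,r.x,np.degrees(r.x[2]),np.abs(r.fun).max())
q=r.x
c,s=np.cos(q[2]),np.sin(q[2])
def inv(p): d=np.array(p)-[q[0],q[1],0]; return np.array([c*d[0]+s*d[1],-s*d[0]+c*d[1],d[2]])
for fr,n in((f,"top"),(g,"side")):
  for k,z in (("hatch_grip",.145),("start_key",.125),("round_key_a",.125),("ramekin",.12),("shaker",.12)):
    for r in env.place_of(fr,k)[:2]:
      p=ray(fr,r["position"],z); print(n,k,round(r["score"],2),p,"local",inv(p))
  for r in env.masks_of(fr,"start_key")[:1]:
    m=r["mask"]; ys,xs=np.nonzero(m); p=ray(fr,(xs.mean(),ys.mean()),.125);print("mask key",p,inv(p))
# handle ends top: bottom/top pixel at z=.163
for u in ((504,230),(516,294)): p=ray(f,np.array(u)/1.5,.163);print("handle end",p,inv(p))
print(ray(f,np.array((637,233))/1.5,.152), inv(ray(f,np.array((637,240))/1.5,.152)))
```

```text
top [ 0.6099 -0.0242  0.1743] 9.988523543602682 1.4097688603703205
side [ 0.6111 -0.0251  0.1682] 9.638340244723706 2.340040220233817
both [ 0.6104 -0.0246  0.172 ] 9.854703237302484 2.6030452003979008
top hatch_grip 0.7 [ 0.6482 -0.0432  0.145 ] local [ 0.0341 -0.0248  0.145 ]
top hatch_grip 0.67 [ 0.6571 -0.2266  0.145 ] local [ 0.0115 -0.207   0.145 ]
top start_key 0.66 [ 0.5295 -0.1376  0.125 ] local [-0.099  -0.0975  0.125 ]
top round_key_a 0.67 [0.4998 0.0544 0.125 ] local [-0.0954  0.0968  0.125 ]
top round_key_a 0.65 [ 0.5192 -0.0331  0.125 ] local [-0.0913  0.0072  0.125 ]
top ramekin 0.8 [ 0.6663 -0.2308  0.12  ] local [ 0.0198 -0.2127  0.12  ]
top ramekin 0.25 [0.4972 0.058  0.12  ] local [-0.0974  0.1008  0.12  ]
top shaker 0.81 [0.4774 0.172  0.12  ] local [-0.0973  0.2165  0.12  ]
mask key [ 0.5309 -0.1389  0.125 ] [-0.0979 -0.099   0.125 ]
side hatch_grip 0.61 [ 0.6332 -0.0426  0.145 ] local [ 0.0194 -0.0217  0.145 ]
side start_key 0.89 [ 0.526 -0.143  0.125] local [-0.1034 -0.1021  0.125 ]
side round_key_a 0.56 [ 0.5112 -0.0427  0.125 ] local [-0.1008 -0.0008  0.125 ]
side round_key_a 0.43 [0.4988 0.0485 0.125 ] local [-0.0974  0.0912  0.125 ]
side ramekin 0.61 [ 0.6804 -0.2296  0.12  ] local [ 0.034  -0.2139  0.12  ]
side shaker 0.76 [0.4795 0.1715 0.12  ] local [-0.0954  0.2157  0.12  ]
side shaker 0.62 [ 0.6925 -0.2185  0.12  ] local [ 0.0477 -0.2051  0.12  ]
mask key [ 0.5992 -0.1076  0.125 ] [-0.0252 -0.0798  0.125 ]
handle end [ 0.6851 -0.0344  0.163 ] [ 0.0719 -0.0224  0.163 ]
handle end [ 0.5885 -0.0495  0.163 ] [-0.0259 -0.0208  0.163 ]
[ 0.6824 -0.2341  0.152 ] [ 0.0246 -0.2162  0.152 ]
```

Request:
{"fn": "send_rows", "kwargs": {
  "plan": [0,0,0.03,0,0,0,255,0.01,0.012,0.06,0,0,-2,255,0.03,0.036,0.08,0,0,-4,255,0.052,0.062,0.09,0,0,-6,255,0.075,0.09,0.09,0,0,-8,255,0.1,0.12,0.09,0,0,-9,255,0.125,0.15,0.09,0,0,-9,255,0.15,0.18,0.09,0,0,-9,255],
  "squeeze": 20
}}

```text
clock: 2.17
position: [0.3626, -0.433, 0.3005]
tool_rot: [[0.174, -0.985, 0.0], [-0.985, -0.174, -0.001], [0.001, -0.0, -1.0]]
contact_force: [0.7, -0.2, 0.3]
width: 0.0001
```

Request:
{"fn": "send_rows", "kwargs": {
  "plan": [0.025,0.03,0,0,0,0,255,0.05,0.06,0,0,0,0,255,0.075,0.09,0,0,0,0,255,0.1,0.12,0,0,0,0,255,0.125,0.15,0,0,0,0,255,0.15,0.18,0,0,0,0,255,0.17,0.205,0,0,0,0,255,0.19,0.23,0,0,0,0,255]
}}

```text
clock: 2.83
position: [0.5528, -0.2026, 0.3004]
tool_rot: [[0.175, -0.985, 0.0], [-0.985, -0.175, 0.0], [0.0, -0.0, -1.0]]
contact_force: [-0.2, -0.9, -0.4]
width: -0.0005
```

Request:
{"fn": "send_rows", "kwargs": {
  "plan": [0.025,0.028,0,0,0,0,255,0.05,0.055,0,0,0,0,255,0.075,0.082,0,0,0,0,255,0.096,0.106,-0.02,0,0,0,255,0.096,0.106,-0.05,0,0,0,255,0.096,0.106,-0.08,0,0,0,255,0.096,0.106,-0.1,0,0,0,255,0.096,0.106,-0.11,0,0,0,255]
}}

```text
clock: 3.5
position: [0.6458, -0.0983, 0.1867]
tool_rot: [[0.174, -0.985, -0.005], [-0.985, -0.174, 0.0], [-0.001, 0.005, -1.0]]
contact_force: [-0.5, -0.5, -0.1]
width: 0.0004
```

Run:
```python
from h import *
for n in ("top","side"): save(env.grab_frame(n),n+"1.png")
```

```text
(no output)
```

View pics/side1.png

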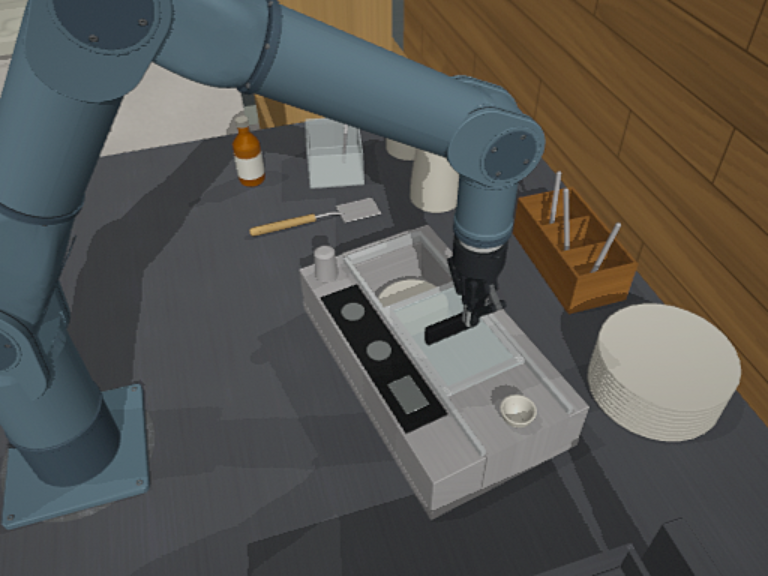

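View pics/top1.png

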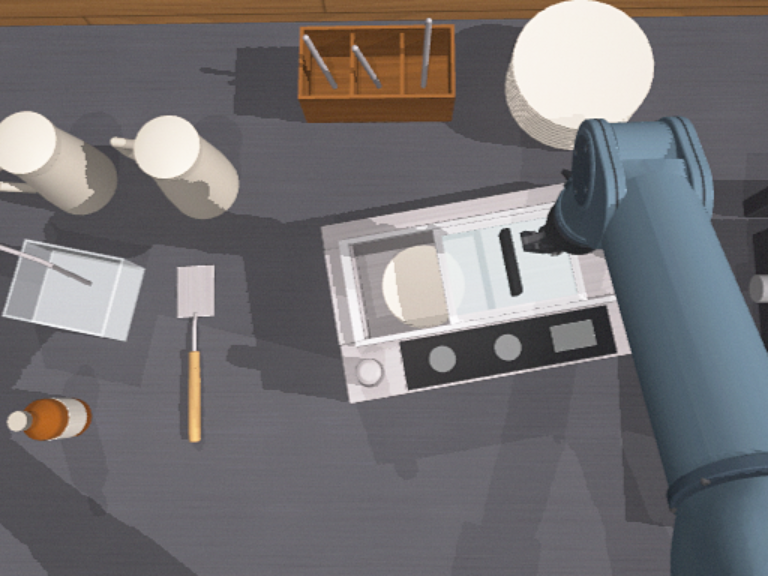

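Both views show the shut fingertips on the robot's-right (-y) side of the bar: top (530,240), bar (510,262). The ramekin is clear. Next I lower and start pushing.

Request:
{"fn": "send_rows", "kwargs": {
  "plan": [0,0,-0.02,0,0,0,255,0,0,-0.035,0,0,0,255,0,0,-0.045,0,0,0,255,0,0,-0.048,0,0,0,255,0,0,-0.048,0,0,0,255,-0.001,0.006,-0.048,0,0,0,255,-0.002,0.012,-0.048,0,0,0,255,-0.003,0.018,-0.048,0,0,0,255]
}}

```text
clock: 4.27
position: [0.6453, -0.0795, 0.1433]
tool_rot: [[0.174, -0.985, 0.002], [-0.985, -0.174, 0.0], [0.0, -0.002, -1.0]]
contact_force: [0.4, -0.5, -0.2]
width: 0.0
```

Request:
{"fn": "send_rows", "kwargs": {
  "plan": [-0.001,0.004,0,0,0,0,255,-0.001,0.008,0,0,0,0,255,-0.002,0.012,0,0,0,0,255,-0.003,0.016,0,0,0,0,255,-0.0035,0.02,0,0,0,0,255,-0.004,0.024,0,0,0,0,255,-0.005,0.028,0,0,0,0,255,-0.0055,0.032,0,0,0,0,255]
}}

```text
clock: 4.93
position: [0.6391, -0.0482, 0.1421]
tool_rot: [[0.174, -0.985, -0.0], [-0.985, -0.174, -0.0], [-0.0, 0.0, -1.0]]
contact_force: [-0.1, 0.5, 0.5]
width: -0.0001
```

Run:
```python
from h import *
for n in ("top","side"):
    f=env.grab_frame(n); p=proj(f,env.state()["position"])[0]; print(n,p*1.5)
    c=f["pixels"][110:260,250:450] if n=="top" else f["pixels"][140:290,220:420]
    cv2.imwrite("pics/%s2.png"%n,cv2.resize(c[:,:,::-1],(800,600)))
print(env.state()["contact_force"])
```

```text
top [511.142251   262.93900927]
side [450.81750267 327.80740056]
[0.00445103 0.73132531 0.37741552]
```

View pics/side2.png

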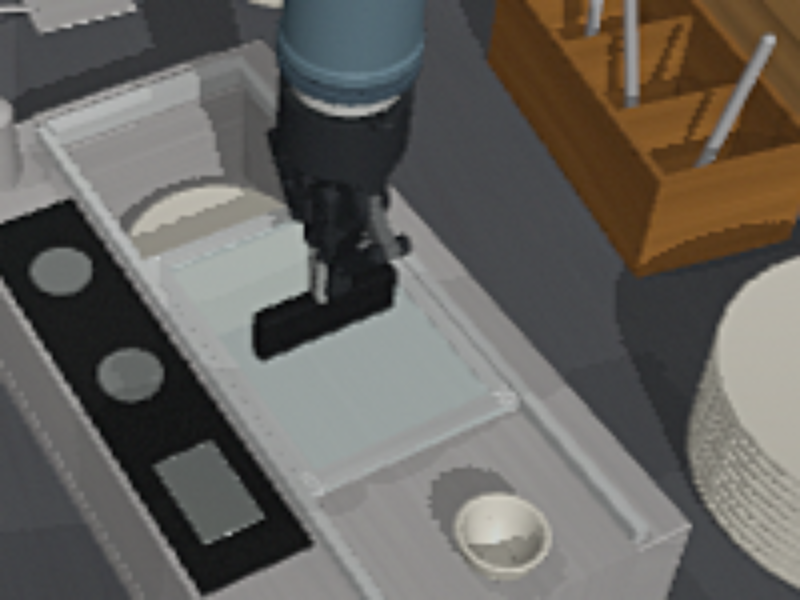

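View pics/top2.png

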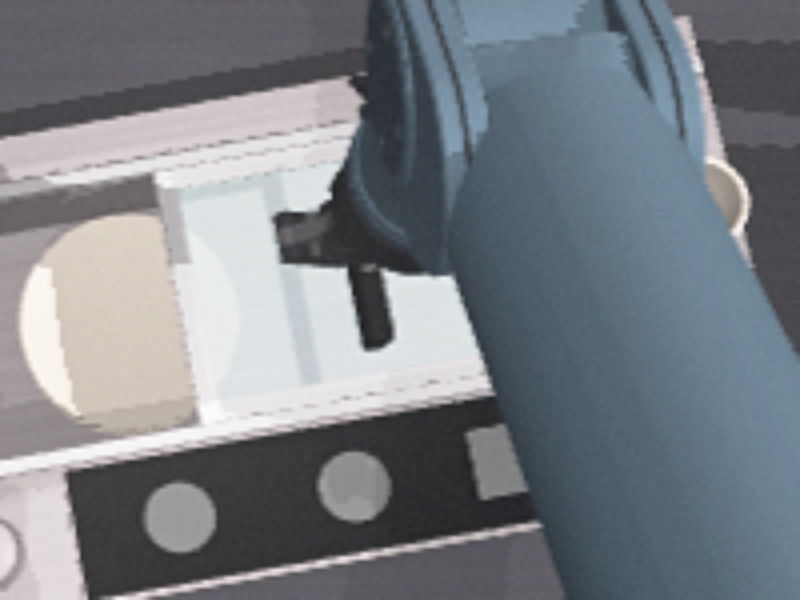

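Run:
```python
from h import *
ims=[]
for n in ("top","side"):
    f=env.grab_frame(n); s=env.state(); T=np.array(s["position"]);R=np.array(s["tool_rot"])
    p=proj(f,T)[0]; u,v=np.round(p).astype(int)
    c=f["pixels"][v-40:v+20,u-35:u+35][:,:,::-1].astype(float)/255
    c=(np.clip(c*1.6,0,1)**0.45*255).astype(np.uint8)
    c=cv2.resize(c,(700//2*1,600//2*1),interpolation=cv2.INTER_CUBIC)
    k=5
    def d(P,col): 
        q=((proj(f,P)[0]-[u-35,v-40])*k+k/2).astype(int); cv2.circle(c,tuple(int(a) for a in q),3,col,-1)
    d(T,(0,0,255))
    th=.172; ex=np.array([np.cos(th),np.sin(th),0]); ey=np.array([-np.sin(th),np.cos(th),0]); o=np.array([.6104,-.0246,0])
    for x in(-.025,.075):
        for y in(-.029,-.015): d(o+x*ex+y*ey+[0,0,.163],(0,255,0))
    ims.append(c)
cv2.imwrite("pics/z3.png",np.hstack(ims))
```

```text
(no output)
```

View pics/z3.png

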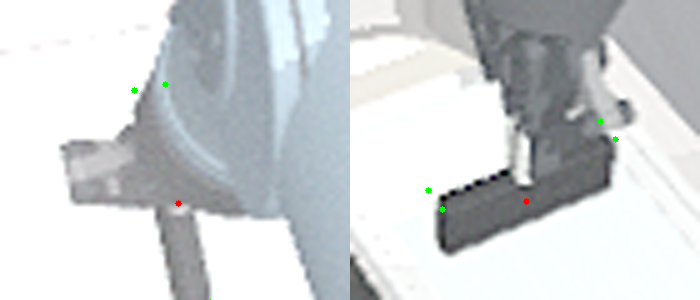

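Request:
{"fn": "send_rows", "kwargs": {
  "plan": [-0.0005,0.003,0,0,0,0,255,-0.001,0.006,0,0,0,0,255,-0.001,0.006,0,0,0,0,255]
}}

```text
clock: 5.38
position: [0.6381, -0.0416, 0.1422]
tool_rot: [[0.175, -0.985, -0.0], [-0.985, -0.175, 0.001], [-0.001, 0.0, -1.0]]
contact_force: [-0.2, 0.6, -0.3]
width: -0.0002
```

```bash
cat > v.py <<'E'
from h import *
import sys
ims=[]
for n in ("top","side"):
    f=env.grab_frame(n); s=env.state(); T=np.array(s["position"])
    p=proj(f,T)[0]; u,v=np.round(p).astype(int)
    c=f["pixels"][v-50:v+50,u-50:u+50][:,:,::-1].astype(float)/255
    c=(np.clip(c*1.4,0,1)**0.45*255).astype(np.uint8)
    c=cv2.resize(c,(400,400),interpolation=cv2.INTER_CUBIC)
    ims.append(c)
cv2.imwrite("pics/"+sys.argv[1],np.hstack(ims)); print(s["clock"],s["position"],s["contact_force"],s["moment"])
E
python3 v.py z4.png
```

```text
5.4833 [ 0.63822034 -0.04229059  0.1422109 ] [ 0.12232409 -0.90940367  0.27637901] [-0.00617367 -0.0718155  -0.01921694]
```

View pics/z4.png

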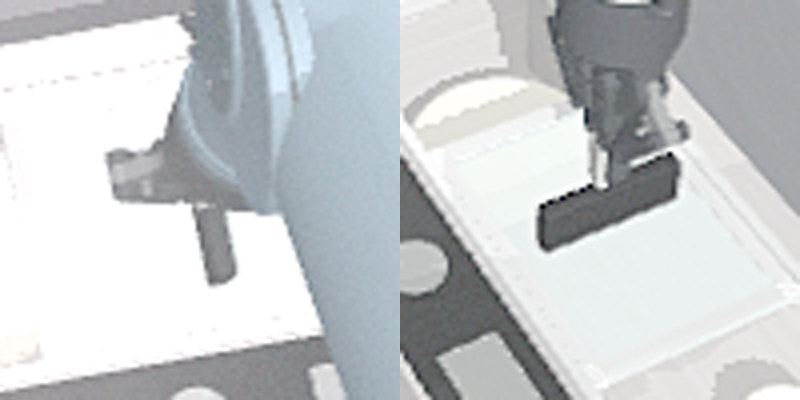

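```bash
cat > v2.py <<'E'
from h import *
import sys
ims=[]
for n in ("top","side"):
    f=env.grab_frame(n); s=env.state(); T=np.array(s["position"]);R=np.array(s["tool_rot"])
    p=proj(f,T)[0]; u,v=np.round(p).astype(int)
    c=f["pixels"][v-65:v+35,u-50:u+50][:,:,::-1].astype(float)/255
    c=(np.clip(c*1.2,0,1)**0.5*255).astype(np.uint8)
    c=cv2.resize(c,(400,400),interpolation=cv2.INTER_CUBIC)
    def d(P,col): 
        q=((proj(f,P)[0]-[u-50,v-65])*4+2).astype(int); cv2.circle(c,tuple(int(a) for a in q),2,col,-1)
    for h in (0,.019,.073): d(T-R[:,2]*h,(0,0,255))
    for a in(-.038,.038):
        for b in (-.0425,.0425):
            d(T-R[:,2]*.073+R[:,0]*a+R[:,1]*b,(255,0,255)); d(T-R[:,2]*.073+R[:,0]*b+R[:,1]*a,(0,255,255))
    ims.append(c)
cv2.imwrite("pics/"+sys.argv[1],np.hstack(ims)); print(s["clock"],s["position"],s["joint_positions"])
E
python3 v2.py z5.png
```

```text
5.5833 [ 0.63825363 -0.04266986  0.14219124] [ 0.1491075   0.60379917 -0.21966657  1.61291777  0.15375973  0.9418585
 -1.51972158]
```

View pics/z5.png

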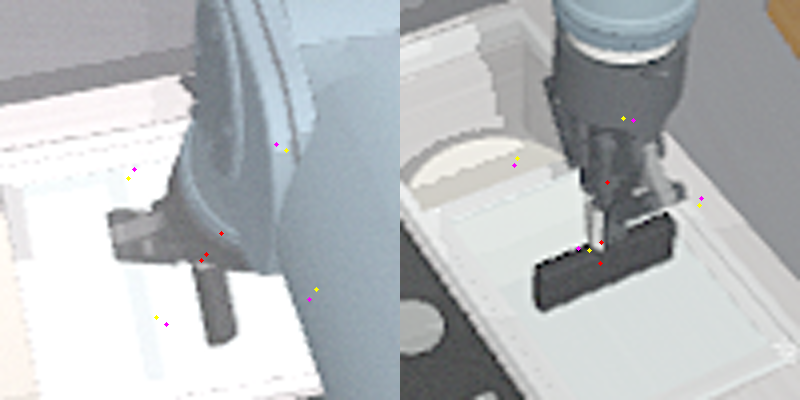

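Run:
```python
from h import *
for n in ("top","side"):
    f=env.grab_frame(n); im=cv2.imread("pics/%s1.png"%n)
    T=np.array([.6458+.002,-.0983+.001,.1867])
    T=np.array([.648,-.097,.189])
    p=proj(f,T)[0]*1.5; u,v=np.round(p).astype(int)
    a=im[v-75:v+75,u-75:u+75].astype(float)/255
    a=(np.clip(a*1.2,0,1)**.5*255).astype(np.uint8); a=cv2.resize(a,(400,400),interpolation=cv2.INTER_CUBIC)
    for h in (0,.019,.073):
        q=((proj(f,T+[0,0,h])[0]*1.5-[u-75,v-75])*400/150).astype(int); cv2.circle(a,tuple(map(int,q)),2,(0,0,255),-1)
    globals()[n]=a
cv2.imwrite("pics/z6.png",np.hstack([top,side]))
```

```text
(no output)
```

View pics/z6.png

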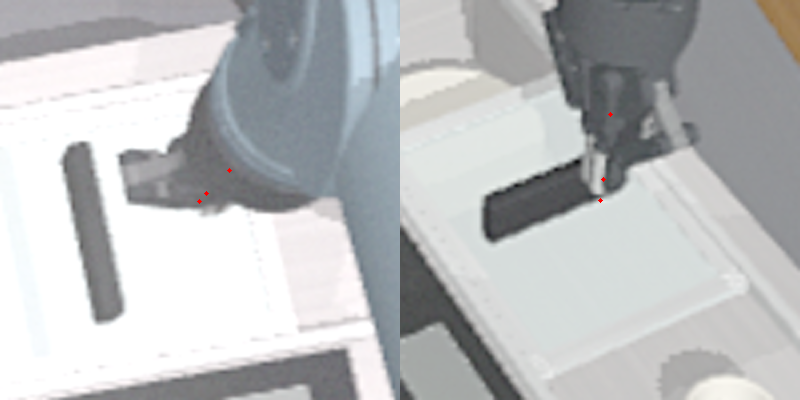

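Run:
```python
from h import *
a0=cv2.imread("pics/top0.png"); 
f=env.grab_frame("top"); save(f,"top5.png"); a1=cv2.imread("pics/top5.png")
g=env.grab_frame("side"); save(g,"side5.png")
o=[]
for a in (a0,cv2.imread("pics/top1.png"),a1):
    o.append(cv2.resize(a[220:310,420:540],(480,360)))
s=[cv2.resize(cv2.imread("pics/"+n)[270:390,380:540],(480,360)) for n in("side0.png","side5.png")]
cv2.imwrite("pics/z7.png",cv2.resize(np.vstack([np.hstack([o[0],o[2]]),np.hstack(s)]),(800,600)))
for a in (a0,a1): 
    r=a[285].sum(1)[490:540]; print(np.nonzero(r<200)[0]+490)
```

```text
[510 511 512 513 514 515 516 517 518 519]
[510 511 512 513 514 515 516 517 518 519]
```

View pics/z7.png

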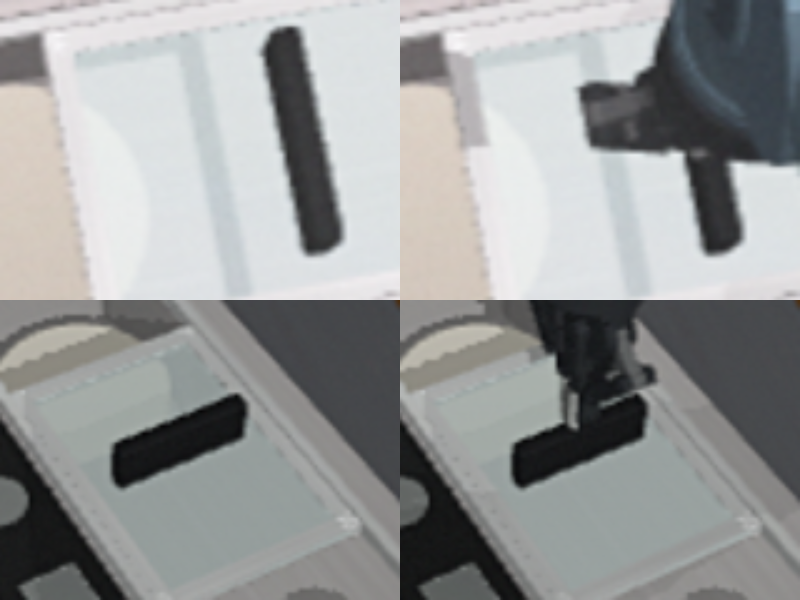

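Run:
```python
from h import *
g=env.grab_frame("side"); f=env.grab_frame("top"); s=env.state(); T=np.array(s["position"])
o=[]
for a in (f,g):
    u,v=np.round(proj(a,T)[0]).astype(int)
    c=a["pixels"][v-35:v+15,u-25:u+25][:,:,::-1].astype(float)
    o.append(cv2.resize(np.clip(c*5-60,0,255).astype(np.uint8),(400,400),interpolation=cv2.INTER_NEAREST))
    cv2.circle(o[-1],(204,284),3,(0,0,255),-1)
cv2.imwrite("pics/z8.png",np.hstack(o)); print(s["contact_force"],T)
```

```text
[-0.31380397 -0.15682784  0.77104553] [ 0.63823111 -0.04263984  0.14217678]
```

View pics/z8.png

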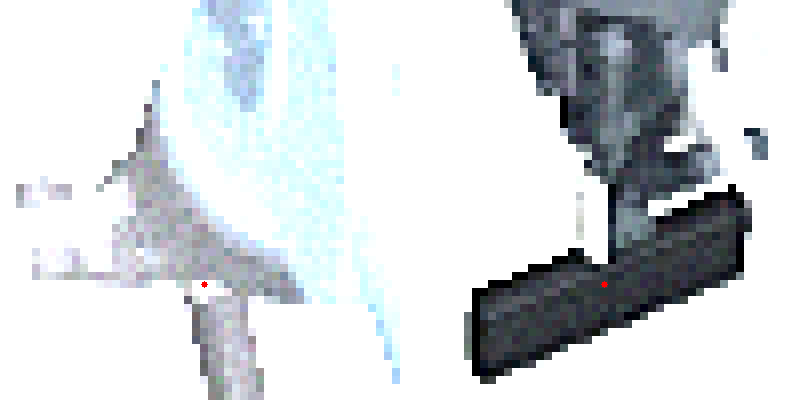

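Request:
{"fn": "send_rows", "kwargs": {
  "plan": [-0.0005,0.003,0,0,0,0,255,-0.001,0.006,0,0,0,0,255]
}}

```text
clock: 6.05
position: [0.6372, -0.0365, 0.1422]
tool_rot: [[0.174, -0.985, -0.0], [-0.985, -0.174, -0.0], [0.0, 0.0, -1.0]]
contact_force: [0.1, 1.2, 0.1]
width: -0.0
```

```bash
cat > v3.py <<'E'
from h import *
import sys
g=env.grab_frame("side"); f=env.grab_frame("top"); s=env.state(); T=np.array(s["position"])
o=[]
for a in (f,g):
    u,v=np.round(proj(a,T)[0]).astype(int)
    c=a["pixels"][v-35:v+15,u-25:u+25][:,:,::-1].astype(float)
    o.append(cv2.resize(np.clip(c*4-40,0,255).astype(np.uint8),(400,400),interpolation=cv2.INTER_NEAREST))
    cv2.circle(o[-1],(204,284),3,(0,0,255),-1)
cv2.imwrite("pics/"+sys.argv[1],np.hstack(o)); print(s["clock"],s["contact_force"],T)
d=np.array(T)-[.6104,-.0246,0]; print("local",.985*d[0]+.171*d[1],-.171*d[0]+.985*d[1])
t=cv2.resize(f["pixels"],(768,576))[285].astype(int).sum(1)[400:560]; print("handle cols",(np.nonzero(t<200)[0]+400)[[0,-1]])
E
python3 v3.py z9.png
```

```text
6.15 [ 0.1594547   0.31748963 -0.64356454] [ 0.63715791 -0.03535192  0.14222741]
local 0.024517962854338517 -0.015166240548467835
handle cols [510 541]
```

View pics/z9.png

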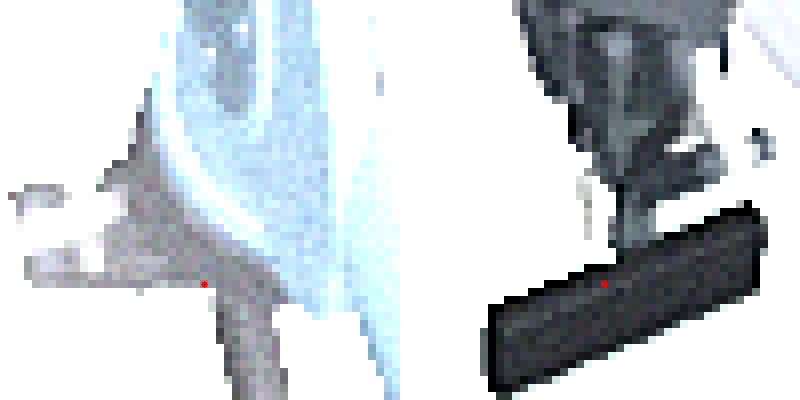

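The images show the shut fingers passing the bar without moving it or registering any force. I'll lift, back off and check where the tip really is against the reported TCP.

Request:
{"fn": "send_rows", "kwargs": {
  "plan": [0,0,0.03,0,0,0,255,0,0,0.06,0,0,0,255,0.006,-0.03,0.06,0,0,0,255,0.012,-0.06,0.06,0,0,0,255,0.014,-0.08,0.06,0,0,0,255,0.014,-0.08,0.06,0,0,0,255,0.014,-0.08,0.06,0,0,0,255]
}}

```text
clock: 6.73
position: [0.651, -0.1183, 0.202]
tool_rot: [[0.171, -0.985, -0.0], [-0.985, -0.171, -0.001], [0.0, 0.0, -1.0]]
contact_force: [-0.1, 1.6, 0.2]
width: -0.0
```

```bash
cat > v4.py <<'E'
from h import *
import sys
g=env.grab_frame("side"); f=env.grab_frame("top"); s=env.state(); T=np.array(s["position"])
o=[]
for a in (f,g):
    u,v=np.round(proj(a,T)[0]).astype(int); print(u,v)
    c=a["pixels"][v-35:v+15,u-25:u+25][:,:,::-1].astype(float)/255
    o.append(cv2.resize((np.clip(c*1.2,0,1)**.5*255).astype(np.uint8),(400,400),interpolation=cv2.INTER_NEAREST))
    for h in (0,.019,.073):
        q=((proj(a,T+[0,0,h])[0]-[u-25,v-35])*8+4).astype(int); cv2.circle(o[-1],tuple(map(int,q)),2,(0,0,255),-1)
cv2.imwrite("pics/"+sys.argv[1],np.hstack(o)); print(s["clock"],s["contact_force"],T)
E
python3 v4.py z10.png
```

```text
377 164
318 221
6.8333 [-0.16261342 -0.08853014  0.35207839] [ 0.6511957  -0.11507416  0.2020721 ]
```

View pics/z10.png

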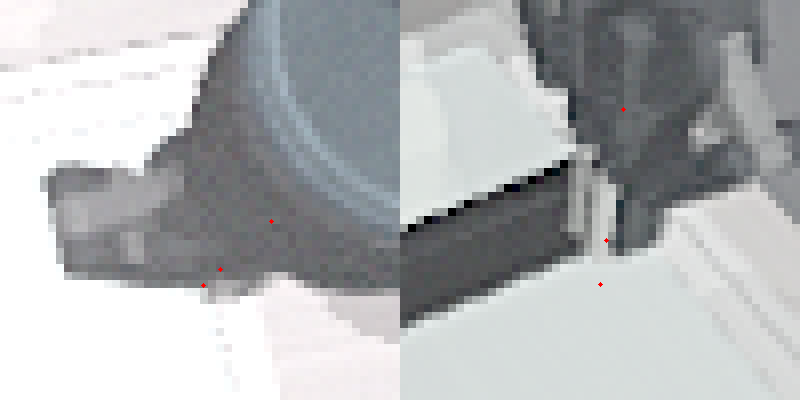

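Run:
```python
from h import *
np.set_printoptions(precision=4,suppress=True)
g=env.grab_frame("side"); f=env.grab_frame("top"); s=env.state(); T=np.array(s["position"])
print(T)
def P(a):
    R,_=cv2.Rodrigues(np.array(a["rvec"],float)); K=np.array([[a["fx"],0,a["cx"]],[0,a["fy"],a["cy"]],[0,0,1.]])
    return K@np.hstack([R,np.array(a["tvec"],float).reshape(3,1)])
def tri(u,v):
    X=cv2.triangulatePoints(P(f),P(g),np.array(u,float).reshape(2,1),np.array(v,float).reshape(2,1)).ravel(); return X[:3]/X[3]
print("tip bottom-front", tri((379.6,165.5),(320.5,217.2)), tri((378.6,165.5),(319.5,217.2)),tri((380.5,165.5),(320.5,216.5)))
# handle corners: near-end top -y corner etc from first pics
print("handle end top-left(+y?)",tri((516/1.5,294/1.5),(428/1.5,327/1.5)))
for z in (.19,.2,.21,.22,.23): print(z,ray(f,(379.6,165.5),z),ray(g,(320.5,217.2),z))
```

```text
[ 0.6513 -0.1146  0.2022]
tip bottom-front [ 0.6503 -0.1182  0.217 ] [ 0.6498 -0.1162  0.2155] [ 0.6495 -0.1191  0.2207]
handle end top-left(+y?) [ 0.5926 -0.0505  0.1624]
0.19 [ 0.651  -0.1235  0.19  ] [ 0.6676 -0.0966  0.19  ]
0.2 [ 0.6488 -0.1211  0.2   ] [ 0.6632 -0.1046  0.2   ]
0.21 [ 0.6466 -0.1186  0.21  ] [ 0.6588 -0.1125  0.21  ]
0.22 [ 0.6444 -0.1162  0.22  ] [ 0.6545 -0.1205  0.22  ]
0.23 [ 0.6422 -0.1138  0.23  ] [ 0.6501 -0.1284  0.23  ]
```

Triangulation puts the tip about 15–20 mm above the reported TCP, so the fingers skimmed over the bar. I'll go down again in steps behind the bar, reading the force.

Request:
{"fn": "send_rows", "kwargs": {
  "plan": [0,0,-0.03,0,0,0,255,0,0,-0.055,0,0,0,255,0,0,-0.067,0,0,0,255,0,0,-0.071,0,0,0,255,0,0,-0.071,0,0,0,255]
}}

```text
clock: 7.35
position: [0.6508, -0.1158, 0.1305]
tool_rot: [[0.175, -0.985, -0.002], [-0.985, -0.175, 0.0], [-0.001, 0.002, -1.0]]
contact_force: [-0.3, 0.3, 0.1]
width: 0.0001
```

```bash
python3 v4.py z11.png
```

```text
370 170
316 240
7.45 [-0.3059462   0.12107286 -0.63778821] [ 0.65225998 -0.1162515   0.13254784]
```

View pics/z11.png

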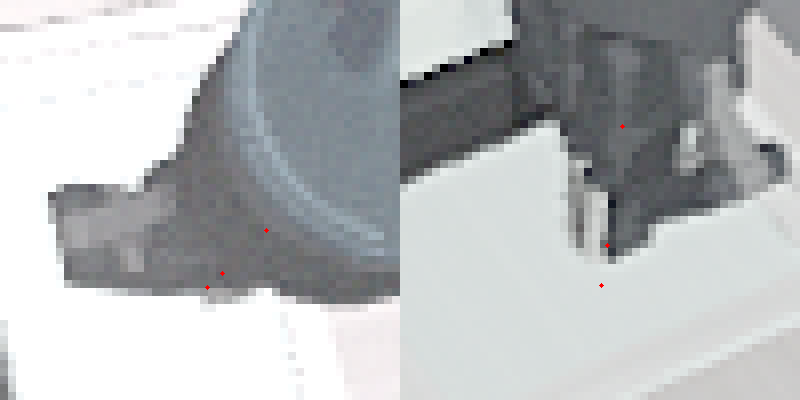

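Request:
{"fn": "send_rows", "kwargs": {
  "plan": [-0.002,0.01,0,0,0,0,255,-0.003,0.02,0,0,0,0,255,-0.005,0.03,0,0,0,0,255,-0.007,0.04,0,0,0,0,255,-0.008,0.045,0,0,0,0,255,-0.009,0.05,0,0,0,0,255,-0.0095,0.055,0,0,0,0,255,-0.01,0.06,0,0,0,0,255]
}}

```text
clock: 8.12
position: [0.641, -0.0579, 0.1313]
tool_rot: [[0.173, -0.985, -0.0], [-0.985, -0.173, -0.002], [0.002, 0.001, -1.0]]
contact_force: [-0.9, -3.6, 1.9]
width: -0.0004
```

Request:
{"fn": "send_rows", "kwargs": {
  "plan": [-0.001,0.004,0,0,0,0,255,-0.001,0.008,0,0,0,0,255,-0.002,0.012,0,0,0,0,255]
}}

```text
clock: 8.37
position: [0.6391, -0.0449, 0.1312]
tool_rot: [[0.173, -0.985, -0.0], [-0.985, -0.173, -0.001], [0.001, 0.0, -1.0]]
contact_force: [-0.5, -3.9, 3.0]
width: 0.0002
```

```bash
python3 v3.py z12.png
```

```text
8.4667 [ 0.37888338 -0.9779935   0.63259293] [ 0.63906522 -0.04327372  0.13115365]
local 0.02504204027701486 -0.023295363394748816
handle cols [495 546]
```

View pics/z12.png

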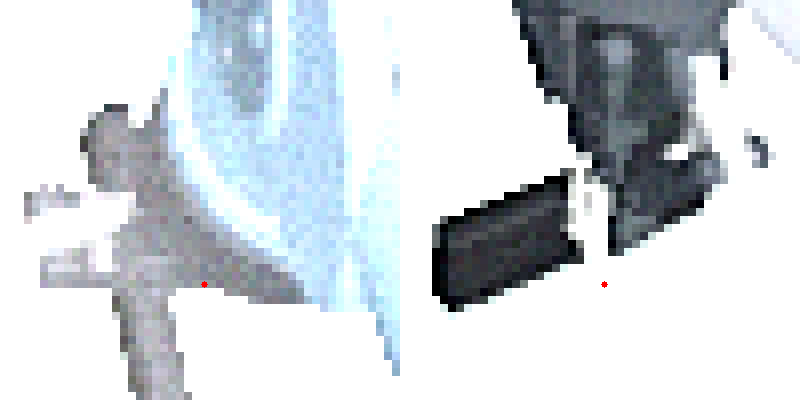

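The bar is now moving: force about 3.9 N, and its columns went from 510 to 495. I'll continue the push.

Request:
{"fn": "send_rows", "kwargs": {
  "plan": [-0.001,0.005,0,0,0,0,255,-0.0015,0.01,0,0,0,0,255,-0.0025,0.015,0,0,0,0,255,-0.0035,0.02,0,0,0,0,255,-0.0045,0.025,0,0,0,0,255,-0.005,0.03,0,0,0,0,255,-0.006,0.035,0,0,0,0,255,-0.007,0.04,0,0,0,0,255]
}}

```text
clock: 9.13
position: [0.6321, -0.004, 0.1311]
tool_rot: [[0.174, -0.985, -0.0], [-0.985, -0.174, -0.0], [-0.0, 0.0, -1.0]]
contact_force: [-0.4, -2.4, 0.9]
width: -0.0001
```

Request:
{"fn": "send_rows", "kwargs": {
  "plan": [-0.001,0.005,0,0,0,0,255,-0.0015,0.01,0,0,0,0,255,-0.0025,0.015,0,0,0,0,255,-0.0035,0.02,0,0,0,0,255,-0.0045,0.025,0,0,0,0,255,-0.005,0.03,0,0,0,0,255]
}}

```text
clock: 9.63
position: [0.6268, 0.026, 0.1311]
tool_rot: [[0.174, -0.985, -0.001], [-0.985, -0.174, -0.0], [-0.0, 0.001, -1.0]]
contact_force: [-2.0, -4.0, 0.6]
width: 0.0
```

```bash
python3 v3.py z13.png
python3 - <<'E'
from h import *
save(env.grab_frame("top"),"top13.png");save(env.grab_frame("side"),"side13.png")
E
```

```text
9.7333 [-0.27421463 -0.19490311 -0.3758413 ] [0.62706949 0.02758209 0.13120949]
local 0.02534258908522872 0.04854887538770774
handle cols [446 454]
```

View pics/top13.png

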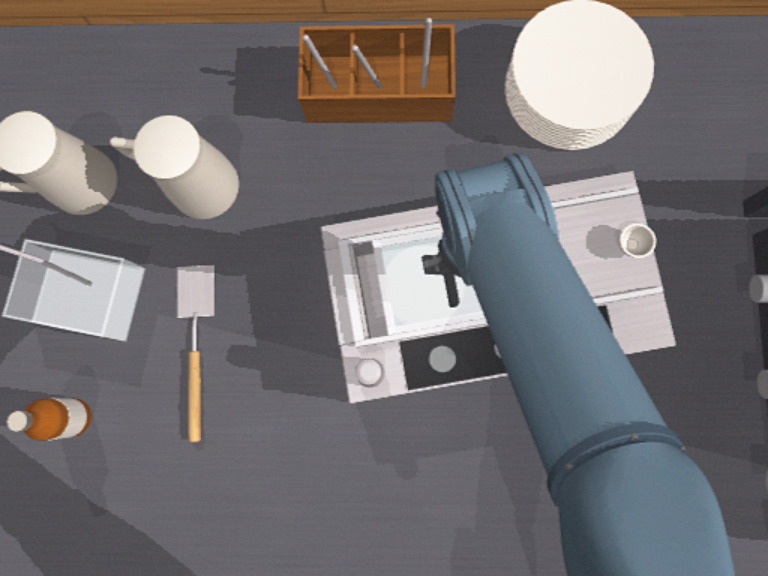

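View pics/side13.png

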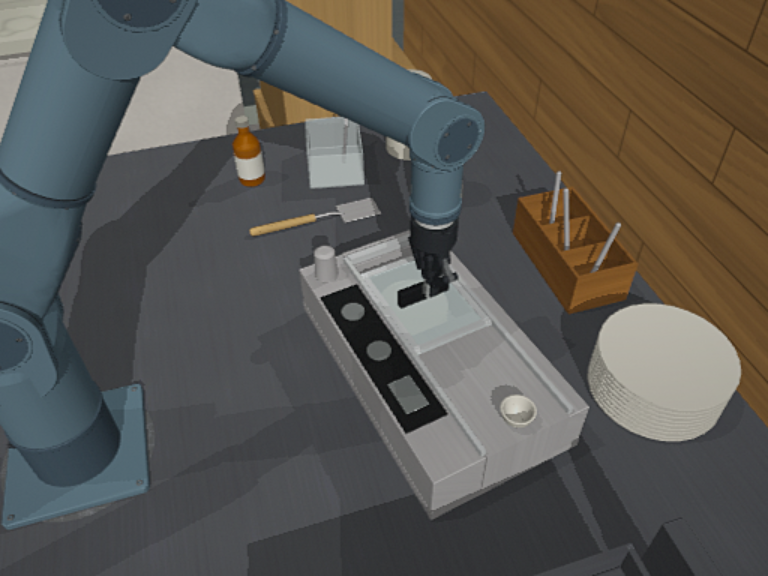

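Request:
{"fn": "send_rows", "kwargs": {
  "plan": [-0.0005,0.003,0,0,0,0,255,-0.001,0.006,0,0,0,0,255,-0.0015,0.009,0,0,0,0,255,-0.002,0.011,0,0,0,0,255,-0.002,0.013,0,0,0,0,255,-0.0025,0.015,0,0,0,0,255]
}}

```text
clock: 10.33
position: [0.6249, 0.0405, 0.1313]
tool_rot: [[0.174, -0.985, 0.0], [-0.985, -0.174, -0.0], [0.0, -0.0, -1.0]]
contact_force: [1.2, -1.6, -0.1]
width: -0.0002
```

Request:
{"fn": "send_rows", "kwargs": {
  "plan": [0,0.002,0,0,0,0,255,-0.001,0.004,0,0,0,0,255,-0.001,0.006,0,0,0,0,255,-0.0015,0.008,0,0,0,0,255]
}}

```text
clock: 10.67
position: [0.6232, 0.0486, 0.1313]
tool_rot: [[0.174, -0.985, 0.0], [-0.985, -0.174, -0.0], [0.0, -0.0, -1.0]]
contact_force: [0.7, -2.3, 0.4]
width: 0.0
```

```bash
cat > v5.py <<'E'
from h import *
import sys
f=env.grab_frame("top"); s=env.state()
a=cv2.resize(f["pixels"][140:240,205:325][:,:,::-1],(720,600),interpolation=cv2.INTER_CUBIC)
cv2.imwrite("pics/"+sys.argv[1],a); print(s["clock"],s["contact_force"],s["position"])
E
python3 v5.py t14.png
```

```text
10.7167 [ 1.79002672 -2.06597756  0.77116732] [0.62317227 0.04936892 0.13128066]
```

View pics/t14.png

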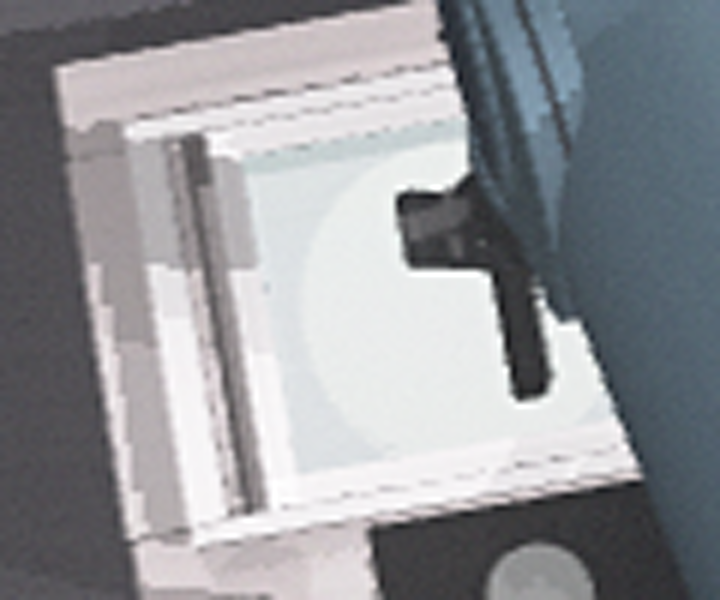

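The gap is down to a dark slot about 3 px (~7 mm) wide. I'll close it slowly.

Request:
{"fn": "send_rows", "kwargs": {
  "plan": [0,0.001,0,0,0,0,255,-0.0005,0.002,0,0,0,0,255,-0.0005,0.003,0,0,0,0,255,-0.0005,0.004,0,0,0,0,255]
}}

```text
clock: 11.05
position: [0.6227, 0.0524, 0.1312]
tool_rot: [[0.174, -0.985, -0.0], [-0.985, -0.174, -0.0], [0.0, 0.0, -1.0]]
contact_force: [0.3, -2.7, 1.6]
width: -0.0001
```

Request:
{"fn": "send_rows", "kwargs": {
  "plan": [0,0.001,0,0,0,0,255,-0.0005,0.002,0,0,0,0,255]
}}

```text
clock: 11.22
position: [0.6222, 0.0545, 0.1312]
tool_rot: [[0.174, -0.985, -0.0], [-0.985, -0.174, -0.0], [0.0, 0.0, -1.0]]
contact_force: [0.8, -2.1, 1.0]
width: -0.0002
```

```bash
python3 v5.py t15.png
```

```text
11.2667 [ 0.63186432 -2.63612828  1.0625549 ] [0.62218628 0.05490671 0.13123836]
```

View pics/t15.png

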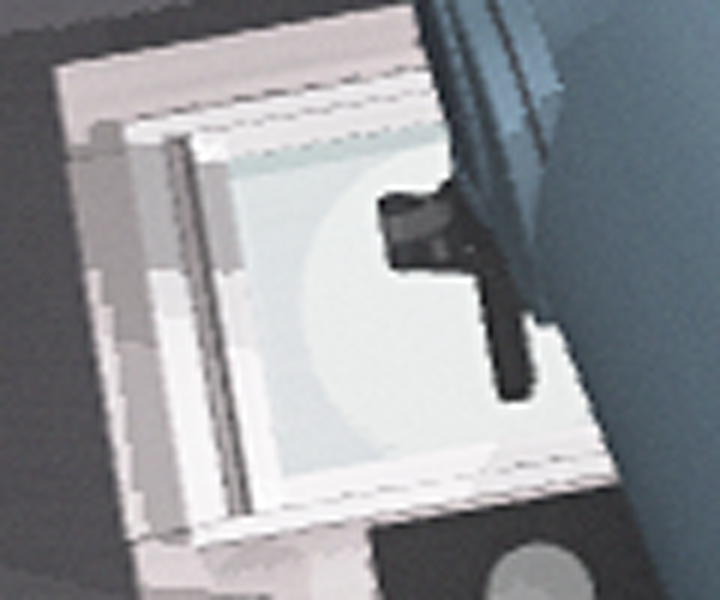

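Request:
{"fn": "send_rows", "kwargs": {
  "plan": [0,0.001,0,0,0,0,255,-0.0005,0.002,0,0,0,0,255]
}}

```text
clock: 11.43
position: [0.6219, 0.0565, 0.1313]
tool_rot: [[0.174, -0.985, 0.0], [-0.985, -0.174, 0.0], [0.0, -0.0, -1.0]]
contact_force: [1.2, -2.8, 1.6]
width: -0.0002
```

Request:
{"fn": "send_rows", "kwargs": {
  "plan": [0,0.001,0,0,0,0,255,-0.0005,0.002,0,0,0,0,255]
}}

```text
clock: 11.6
position: [0.6215, 0.0586, 0.1312]
tool_rot: [[0.174, -0.985, 0.0], [-0.985, -0.174, 0.0], [-0.0, -0.0, -1.0]]
contact_force: [2.1, -1.4, 0.6]
width: -0.0002
```

```bash
python3 v5.py t16.png
```

```text
11.65 [ 1.44376587 -2.07551887  0.09155866] [0.62142138 0.05896502 0.13128649]
```

View pics/t16.png

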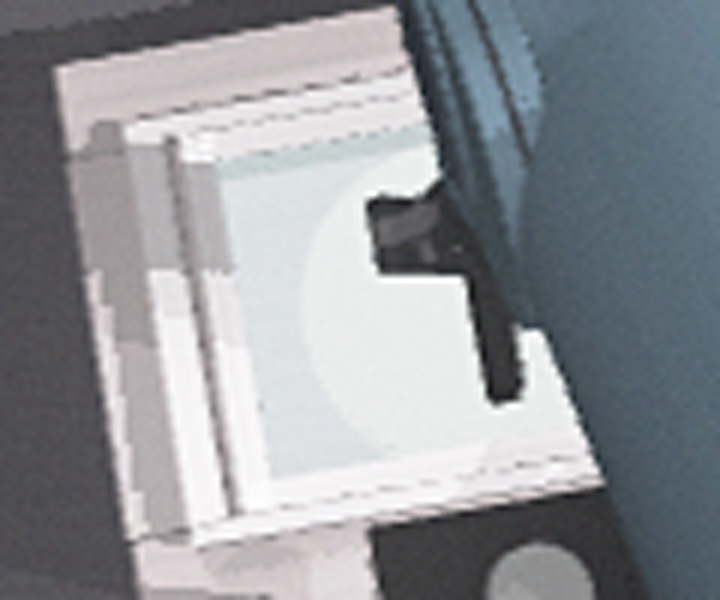

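Only a thin dark line remains. I'll continue in small steps until the stop shows in the force.

Request:
{"fn": "send_rows", "kwargs": {
  "plan": [0,0.001,0,0,0,0,255,-0.0005,0.002,0,0,0,0,255]
}}

```text
clock: 11.82
position: [0.6211, 0.0605, 0.1313]
tool_rot: [[0.174, -0.985, 0.001], [-0.985, -0.174, 0.0], [0.0, -0.001, -1.0]]
contact_force: [3.0, -1.6, 1.1]
width: -0.0001
```

Request:
{"fn": "send_rows", "kwargs": {
  "plan": [0,0.001,0,0,0,0,255,-0.0005,0.002,0,0,0,0,255]
}}

```text
clock: 11.98
position: [0.6205, 0.0626, 0.1313]
tool_rot: [[0.174, -0.985, 0.001], [-0.985, -0.174, 0.0], [-0.0, -0.001, -1.0]]
contact_force: [2.4, -2.2, 1.6]
width: -0.0003
```

Request:
{"fn": "send_rows", "kwargs": {
  "plan": [0,0.001,0,0,0,0,255]
}}

```text
clock: 12.07
position: [0.6203, 0.0636, 0.1312]
tool_rot: [[0.174, -0.985, 0.0], [-0.985, -0.174, 0.0], [-0.0, -0.0, -1.0]]
contact_force: [1.3, -1.4, 1.0]
width: 0.0001
```

Request:
{"fn": "send_rows", "kwargs": {
  "plan": [0,0.001,0,0,0,0,255]
}}

```text
clock: 12.15
position: [0.6203, 0.064, 0.1312]
tool_rot: [[0.174, -0.985, 0.0], [-0.985, -0.174, -0.001], [0.001, 0.0, -1.0]]
contact_force: [2.0, -5.0, 0.9]
width: 0.0003
```

```bash
python3 v5.py t17.png
```

```text
12.2 [ 2.48956295 -2.94559524  2.74182296] [0.62029102 0.06391286 0.13124491]
```

View pics/t17.png

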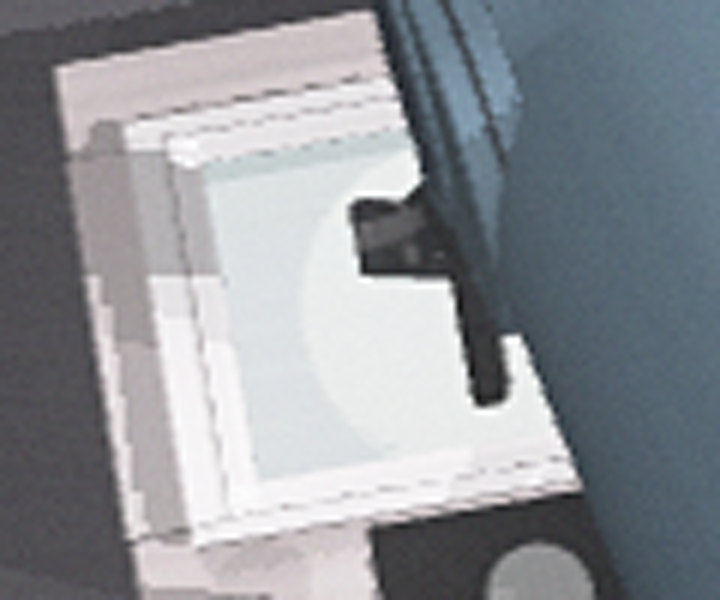

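Request:
{"fn": "send_rows", "kwargs": {
  "plan": [0,0.001,0,0,0,0,255,0,0.001,0,0,0,0,255]
}}

```text
clock: 12.37
position: [0.6203, 0.064, 0.1312]
tool_rot: [[0.173, -0.985, -0.0], [-0.985, -0.173, -0.002], [0.002, 0.001, -1.0]]
contact_force: [0.6, -7.4, 2.6]
width: -0.0004
```

Request:
{"fn": "send_rows", "kwargs": {
  "plan": [0,0.001,0,0,0,0,255,0,0.001,0,0,0,0,255]
}}

```text
clock: 12.53
position: [0.6203, 0.0641, 0.1312]
tool_rot: [[0.172, -0.985, -0.0], [-0.985, -0.172, -0.003], [0.003, 0.001, -1.0]]
contact_force: [0.2, -7.7, 2.5]
width: 0.0
```

The stop is confirmed: the position stalled at y = 0.064 and the force rose to about 7.5 N. I'll back off, lift and go above the long key.

Request:
{"fn": "send_rows", "kwargs": {
  "plan": [0.001,-0.008,0,0,0,0,255,0.003,-0.018,0,0,0,0,255,0.003,-0.018,0.025,0,0,0,255,0.003,-0.018,0.05,0,0,0,255,-0.01,-0.045,0.07,0,0,0,255,-0.025,-0.075,0.07,0,0,0,255,-0.04,-0.105,0.07,0,0,0,255,-0.055,-0.135,0.07,0,0,0,255]
}}

```text
clock: 13.2
position: [0.5642, -0.0693, 0.2013]
tool_rot: [[0.175, -0.985, -0.0], [-0.985, -0.175, 0.001], [-0.001, 0.0, -1.0]]
contact_force: [0.6, -0.5, -0.3]
width: 0.0002
```

Request:
{"fn": "send_rows", "kwargs": {
  "plan": [-0.015,-0.03,0,0,0,0,255,-0.028,-0.055,0,0,0,0,255,-0.034,-0.068,0,0,0,0,255,-0.034,-0.068,-0.02,0,0,0,255,-0.034,-0.068,-0.04,0,0,0,255,-0.034,-0.068,-0.045,0,0,0,255,-0.034,-0.068,-0.045,0,0,0,255]
}}

```text
clock: 13.78
position: [0.5297, -0.1359, 0.1546]
tool_rot: [[0.174, -0.985, -0.004], [-0.985, -0.174, 0.002], [-0.002, 0.003, -1.0]]
contact_force: [-0.1, -1.2, 0.4]
width: 0.0003
```

```bash
python3 v4.py z18.png
python3 - <<'E'
from h import *
f=env.grab_frame("top");save(f,"top18.png")
for k,z in(("hatch_grip",.145),("start_key",.125)):
  for r in env.place_of(f,k)[:1]: print(k,r["score"],ray(f,r["position"],z))
E
```

```text
384 222
271 253
13.8833 [-0.24286958  0.92773777  0.37273961] [ 0.53154756 -0.13614143  0.1566524 ]
hatch_grip 0.73 [0.62262225 0.08762984 0.145     ]
start_key 0.45 [ 0.53540264 -0.1405311   0.125     ]
```

View pics/z18.png

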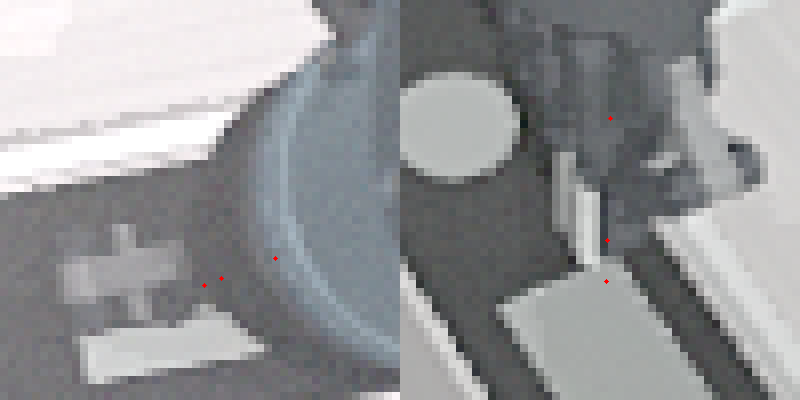

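View pics/top18.png

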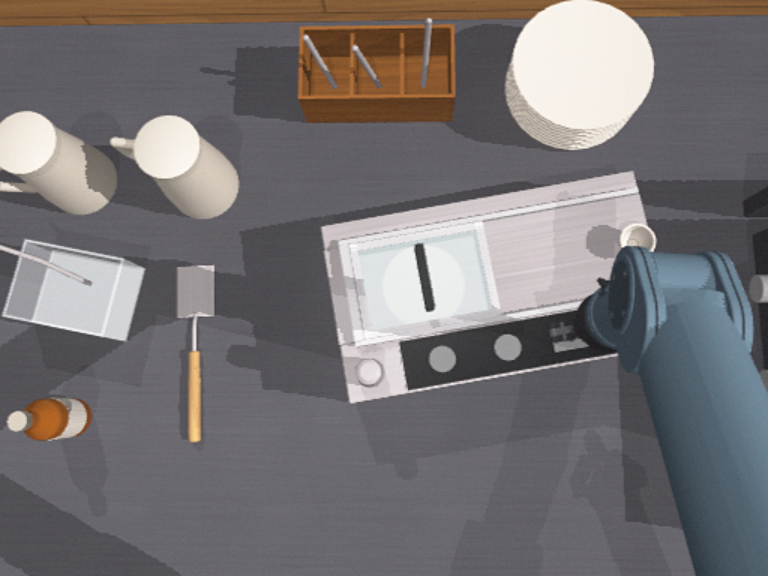

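The hatch is shut: its left border sits at the frame, around (358,290), and the bar is at (424,278). The shut tip is above the long key. I'll lower it in small steps.

Request:
{"fn": "send_rows", "kwargs": {
  "plan": [-0.001,-0.003,-0.008,0,0,0,255,-0.001,-0.003,-0.016,0,0,0,255,-0.001,-0.003,-0.022,0,0,0,255,-0.001,-0.003,-0.026,0,0,0,255,-0.001,-0.003,-0.026,0,0,0,255]
}}

```text
clock: 14.45
position: [0.5293, -0.1393, 0.1288]
tool_rot: [[0.174, -0.985, -0.002], [-0.985, -0.174, 0.001], [-0.001, 0.002, -1.0]]
contact_force: [-0.7, -0.9, -0.4]
width: 0.0
```

```bash
python3 v4.py z19.png
```

```text
383 224
271 261
14.55 [-0.39989484 -0.55042293 -1.01830383] [ 0.53008942 -0.13940937  0.1298943 ]
```

View pics/z19.png

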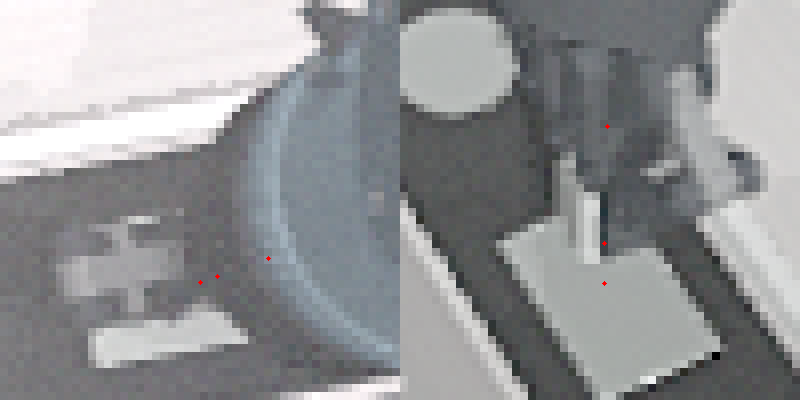

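Request:
{"fn": "send_rows", "kwargs": {
  "plan": [0,0,-0.002,0,0,0,255,0,0,-0.004,0,0,0,255,0,0,-0.006,0,0,0,255]
}}

```text
clock: 14.8
position: [0.5304, -0.1395, 0.1242]
tool_rot: [[0.174, -0.985, 0.0], [-0.985, -0.174, -0.0], [0.0, -0.0, -1.0]]
contact_force: [-0.1, -0.3, 0.6]
width: 0.0003
```

Request:
{"fn": "send_rows", "kwargs": {
  "plan": [0,0,-0.0015,0,0,0,255,0,0,-0.003,0,0,0,255]
}}

```text
clock: 14.97
position: [0.5302, -0.1396, 0.1211]
tool_rot: [[0.174, -0.985, -0.0], [-0.985, -0.174, -0.0], [0.0, 0.0, -1.0]]
contact_force: [0.5, 0.5, 0.2]
width: 0.0001
```

Request:
{"fn": "send_rows", "kwargs": {
  "plan": [0,0,-0.0015,0,0,0,255,0,0,-0.003,0,0,0,255]
}}

```text
clock: 15.13
position: [0.5302, -0.1396, 0.118]
tool_rot: [[0.174, -0.985, -0.0], [-0.985, -0.174, -0.0], [-0.0, 0.0, -1.0]]
contact_force: [0.2, 0.1, 0.5]
width: 0.0
```

Request:
{"fn": "send_rows", "kwargs": {
  "plan": [0,0,-0.001,0,0,0,255,0,0,-0.002,0,0,0,255]
}}

```text
clock: 15.3
position: [0.5302, -0.1395, 0.116]
tool_rot: [[0.174, -0.985, -0.0], [-0.985, -0.174, 0.0], [-0.0, 0.0, -1.0]]
contact_force: [-0.9, 0.0, 0.3]
width: 0.0
```

Request:
{"fn": "send_rows", "kwargs": {
  "plan": [0,0,-0.001,0,0,0,255,0,0,-0.002,0,0,0,255]
}}

```text
clock: 15.47
position: [0.5302, -0.1395, 0.1141]
tool_rot: [[0.174, -0.985, 0.0], [-0.985, -0.174, -0.0], [0.0, -0.0, -1.0]]
contact_force: [-0.2, 0.1, -0.2]
width: 0.0002
```

Request:
{"fn": "send_rows", "kwargs": {
  "plan": [0,0,-0.001,0,0,0,255,0,0,-0.002,0,0,0,255]
}}

```text
clock: 15.63
position: [0.5303, -0.1395, 0.1121]
tool_rot: [[0.174, -0.985, 0.0], [-0.985, -0.174, -0.0], [0.0, -0.0, -1.0]]
contact_force: [-0.6, -1.0, -0.1]
width: -0.0001
```

Request:
{"fn": "send_rows", "kwargs": {
  "plan": [0,0,-0.001,0,0,0,255,0,0,-0.002,0,0,0,255]
}}

```text
clock: 15.8
position: [0.5303, -0.1395, 0.1101]
tool_rot: [[0.174, -0.985, 0.0], [-0.985, -0.174, -0.0], [0.0, -0.0, -1.0]]
contact_force: [0.1, -0.0, -0.3]
width: 0.0002
```

Request:
{"fn": "send_rows", "kwargs": {
  "plan": [0,0,-0.001,0,0,0,255]
}}

```text
clock: 15.88
position: [0.5302, -0.1396, 0.1091]
tool_rot: [[0.174, -0.985, -0.0], [-0.985, -0.174, -0.0], [0.0, 0.0, -1.0]]
contact_force: [-0.2, -0.1, 0.1]
width: 0.0001
```

```bash
python3 v4.py z20.png
```

```text
380 225
271 266
15.9833 [0.94729047 1.09511596 0.41172185] [ 0.53009161 -0.13953289  0.10900368]
```

View pics/z20.png

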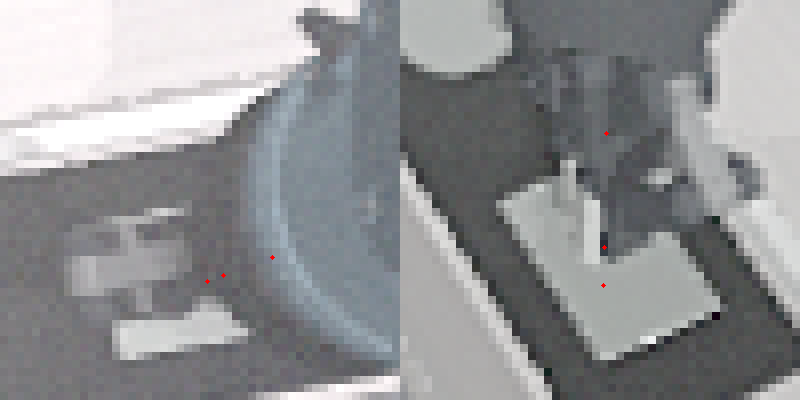

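Request:
{"fn": "send_rows", "kwargs": {
  "plan": [0,0,-0.001,0,0,0,255]
}}

```text
clock: 16.07
position: [0.5303, -0.1395, 0.1083]
tool_rot: [[0.174, -0.985, 0.0], [-0.985, -0.174, -0.0], [0.0, -0.0, -1.0]]
contact_force: [-0.3, -0.3, -0.1]
width: 0.0
```

Request:
{"fn": "send_rows", "kwargs": {
  "plan": [0,0,-0.001,0,0,0,255]
}}

```text
clock: 16.15
position: [0.5303, -0.1396, 0.1072]
tool_rot: [[0.174, -0.985, 0.0], [-0.985, -0.174, -0.0], [0.0, -0.0, -1.0]]
contact_force: [-0.2, 0.6, 0.1]
width: -0.0004
```

Request:
{"fn": "send_rows", "kwargs": {
  "plan": [0,0,-0.001,0,0,0,255]
}}

```text
clock: 16.23
position: [0.5303, -0.1396, 0.1062]
tool_rot: [[0.174, -0.985, 0.0], [-0.985, -0.174, -0.0], [0.0, -0.0, -1.0]]
contact_force: [0.0, -0.3, -0.5]
width: 0.0002
```

Request:
{"fn": "send_rows", "kwargs": {
  "plan": [0,0,-0.001,0,0,0,255]
}}

```text
clock: 16.32
position: [0.5302, -0.1395, 0.1051]
tool_rot: [[0.174, -0.985, -0.0], [-0.985, -0.174, 0.0], [-0.0, 0.0, -1.0]]
contact_force: [-0.4, -0.4, -0.5]
width: 0.0002
```

Request:
{"fn": "send_rows", "kwargs": {
  "plan": [0,0,-0.001,0,0,0,255]
}}

```text
clock: 16.4
position: [0.5302, -0.1395, 0.1041]
tool_rot: [[0.174, -0.985, -0.0], [-0.985, -0.174, 0.0], [-0.0, 0.0, -1.0]]
contact_force: [-0.6, 0.5, 0.1]
width: 0.0002
```

Request:
{"fn": "send_rows", "kwargs": {
  "plan": [0,0,-0.001,0,0,0,255]
}}

```text
clock: 16.48
position: [0.5302, -0.1395, 0.1031]
tool_rot: [[0.174, -0.985, -0.0], [-0.985, -0.174, 0.0], [-0.0, 0.0, -1.0]]
contact_force: [-0.6, -0.0, 2.3]
width: -0.0003
```

Request:
{"fn": "send_rows", "kwargs": {
  "plan": [0,0,-0.001,0,0,0,255]
}}

```text
clock: 16.57
position: [0.5302, -0.1396, 0.1023]
tool_rot: [[0.174, -0.985, -0.0], [-0.985, -0.174, -0.0], [0.0, 0.0, -1.0]]
contact_force: [-2.1, -0.2, 5.0]
width: -0.0002
```

Contact is at a reported z of about 0.1035, so the tip offset is about 21 mm. I'll firm up the press and hold it.

Request:
{"fn": "send_rows", "kwargs": {
  "plan": [0,0,-0.001,0,0,0,255]
}}

```text
clock: 16.65
position: [0.5303, -0.1396, 0.1019]
tool_rot: [[0.174, -0.985, -0.0], [-0.985, -0.174, -0.0], [0.0, 0.0, -1.0]]
contact_force: [-6.9, 0.9, 19.9]
width: 0.0003
```

Request:
{"fn": "send_rows", "kwargs": {
  "plan": [0,0,-0.001,0,0,0,255]
}}

```text
clock: 16.73
position: [0.5303, -0.1396, 0.1018]
tool_rot: [[0.174, -0.985, -0.0], [-0.985, -0.174, -0.0], [0.0, 0.0, -1.0]]
contact_force: [-9.0, 1.6, 28.3]
width: -0.0001
```

Request:
{"fn": "send_rows", "kwargs": {
  "plan": [0,0,0.001,0,0,0,255,0,0,0.001,0,0,0,255]
}}

```text
clock: 16.9
position: [0.5303, -0.1396, 0.102]
tool_rot: [[0.174, -0.985, 0.0], [-0.985, -0.174, -0.0], [0.0, -0.0, -1.0]]
contact_force: [-3.2, 0.1, 10.9]
width: -0.0002
```

Request:
{"fn": "send_rows", "kwargs": {
  "plan": [0,0,0,0,0,0,255,0,0,0,0,0,0,255,0,0,0,0,0,0,255,0,0,0,0,0,0,255,0,0,0,0,0,0,255,0,0,0,0,0,0,255,0,0,0,0,0,0,255,0,0,0,0,0,0,255]
}}

```text
clock: 17.57
position: [0.5303, -0.1395, 0.102]
tool_rot: [[0.174, -0.985, 0.0], [-0.985, -0.174, -0.0], [0.0, -0.0, -1.0]]
contact_force: [-3.1, 0.3, 9.9]
width: 0.0
```

Held for about 1 s so far at 10 N or more. I'll release after two more rows and lift straight up.

Request:
{"fn": "send_rows", "kwargs": {
  "plan": [0,0,0,0,0,0,255,0,0,0,0,0,0,255,0,0,0.01,0,0,0,255,0,0,0.03,0,0,0,255,0,0,0.06,0,0,0,255,0,0,0.09,0,0,0,255,0,0,0.12,0,0,0,255,0,0,0.14,0,0,0,255]
}}

```text
clock: 18.23
position: [0.5312, -0.1397, 0.2446]
tool_rot: [[0.174, -0.985, 0.003], [-0.985, -0.174, -0.001], [0.001, -0.003, -1.0]]
contact_force: [1.0, -0.2, 0.5]
width: -0.0001
```

Request:
{"fn": "send_rows", "kwargs": {
  "plan": [-0.01,-0.03,0.01,0,0,0,255,-0.02,-0.06,0.01,0,0,0,255,-0.03,-0.09,0.01,0,0,0,255,-0.04,-0.12,0.01,0,0,0,255,-0.05,-0.14,0.01,0,0,0,255,-0.05,-0.14,0.01,0,0,0,255,-0.05,-0.14,0.01,0,0,0,255]
}}

```text
clock: 18.82
position: [0.4794, -0.2809, 0.2515]
tool_rot: [[0.171, -0.985, -0.0], [-0.985, -0.171, -0.0], [0.0, 0.0, -1.0]]
contact_force: [0.5, 0.8, -0.1]
width: 0.0001
```

Run:
```python
from h import *
np.set_printoptions(precision=4,suppress=True)
for n in("top","side"):
    f=env.grab_frame(n); save(f,n+"21.png")
    for k,z in(("hatch_grip",.145),("start_key",.125),("shaker",.12),("ramekin",.12),("turner",0)):
        for r in env.place_of(f,k)[:1]: print(n,k,round(r["score"],2),ray(f,r["position"],z))
s=env.state(); print(s["clock"],s["contact_force"])
```

```text
top hatch_grip 0.57 [0.6226 0.0784 0.145 ]
top start_key 0.78 [ 0.532  -0.1361  0.125 ]
top shaker 0.56 [0.4815 0.1682 0.12  ]
top ramekin 0.64 [ 0.6725 -0.2288  0.12  ]
top turner 0.56 [0.5052 0.4834 0.    ]
side shaker 0.62 [0.4698 0.152  0.12  ]
side ramekin 0.89 [ 0.6892 -0.2301  0.12  ]
side turner 0.81 [0.5096 0.4726 0.    ]
19.4167 [-0.0171  0.4959 -0.6347]
```

View pics/top21.png

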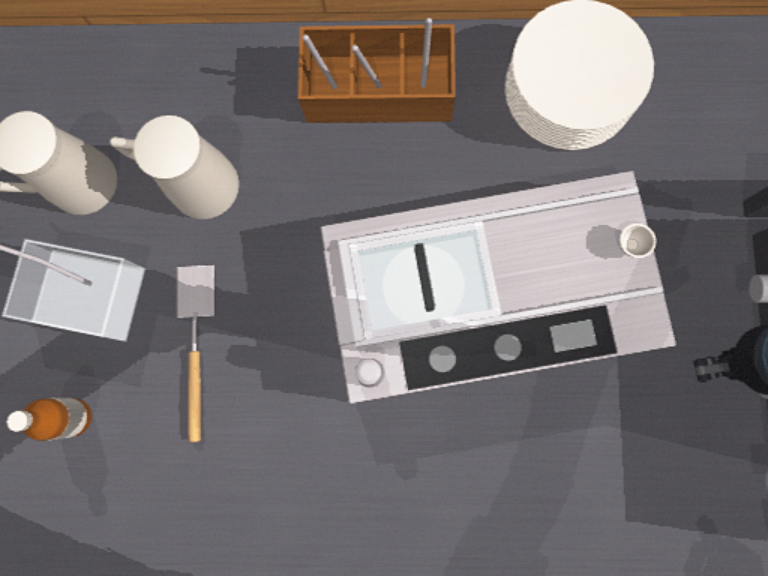

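The hatch is flush at the frame (bar at (424,278)). The shaker (370,372), ramekin (637,240) and turner (195,350) are where they were, and the robot is clear.

```bash
python3 -c "
from station import env
print(env.hand_in(), env.state()['clock'])"
```

```text
the job is handed in; nothing more can be done
the job is handed in; nothing more can be done
```

I slid the hatch shut against the frame, pressed the long start key and held it, then handed the job in. By my readings everything was done in the order asked. No verdict comes back, and nothing available to me shows directly that the key registered.

- **Hatch:** At the frame the arm stopped moving at y = 0.064 m and the force rose to about 7.5 N. The last top view shows no gap at the frame.
- **Start key:** The key was down for about 1.2 s in all, above 4 N throughout by the readings. The force reached 28 N for a moment, more than I intended but under the 40 N limit. I eased it back to about 10 N for the rest of the hold.
- **Other items:** The shaker, ramekin and turner are where they started in the images, and I did not touch the round keys. The robot was clear of everything at the end, at about 19.4 s.

**What disagreed:** The real fingertip sits about 15–21 mm above the reported tool point. Triangulation gave roughly 15 mm, and touching the key gave about 21 mm. Because of this my first pass went over the bar without moving the hatch, with no force beyond noise in the readings. I corrected for it by going lower and watching the force.

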